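Scoop a fallen check weight out from under a bench ledge

TASK

Two check weights have fallen over and rolled under the clear ledge. Without touching the weights with the gripper, slide the flat scoop along the dark board under the ledge's front lip until the small brass weight has ridden up into its pan, then draw it straight back out and leave the scoop flat on the board with its whole blade clear in front of the ledge, the brass weight in the pan. Leave the larger silver weight where it lies.

Things in the scene. Friction and masses are not known exactly. Their poses are not given: they have to be found in the camera images.
- scoop_grip (a point): Loose flat steel scoop on the board, 150 g, with an upright blue grip post. The point is on the post's axis, 60 mm above the scoop's underside; x points forward along the blade, y to its left, z up. The post is 26 mm (x) by 16 mm (y), its top 88 mm above the underside: pinch it across y. The scoop is 64 mm wide and reaches from 25 mm behind this axis to 140 mm ahead of it.
- scoop_edge (a point): Middle of the scoop's thin front edge, on its underside, 140 mm ahead of the post; axes as the scoop's. A ramp rises from the edge to a 3.5 mm high crest 12 mm behind it; then comes the sunken pan (floor 1.5 mm thick), 13 to 102 mm behind the edge, 58 mm wide inside, 12 mm high rear and side walls. Polished, slippery. The side walls stop 30 mm short of the edge.
- brass_weight_center (a point): Smaller check weight, brass-coloured, round with a knob, 18 mm diameter, 32 mm long, 50 g, lying on its side under the ledge, its axis within 20 degrees of the ledge's length. The point is its centre, on its axis (z), 9 mm above what it lies on. It rolls when pushed; once the ledge's rear rail holds it, it rides up the scoop's ramp.
- silver_weight_center (a point): Larger check weight, silver-coloured, 22 mm diameter, 40 mm long, 100 g, lying on its side under the ledge, 85 to 145 mm to the left or right of the brass one. The point is its centre, on its axis (z), 11 mm above the board.
- ledge: Fixed ledge, clear top, 280 mm long (y), 95 mm deep (x), on a dark board 8 mm thick covering the whole work area. Origin on the board under the middle of its front edge; x inward, z up. Front lip 44 to 56 mm above the board. The stop rail's front face is 70 mm behind the front edge, 8 to 30 mm above the board: the scoop's edge passes 30 mm beneath it. Weights start 35 to 62 mm in.

How it is judged:
On the way:
1. the brass weight is in the scoop's pan while still under the ledge (x of brass_weight_center in the frame of ledge above 0.01 m and x of brass_weight_center in the frame of scoop_grip between 0.038 and 0.127 m and y of brass_weight_center in the frame of scoop_grip between -0.03 and 0.03 m and z of brass_weight_center in the frame of scoop_grip below -0.035 m), for 0.1 s.
At the end, for the whole second after the job is handed in: The brass weight lies inside the scoop's pan, the scoop stands flat on the board (within 5 degrees), its front edge at least 3 mm and its post at least 35 mm in front of the ledge's front edge, and the silver weight is within 15 mm of where it started (x of brass_weight_center in the frame of scoop_grip between 0.038 and 0.127 m and y of brass_weight_center in the frame of scoop_grip between -0.03 and 0.03 m and z of brass_weight_center in the frame of scoop_grip below -0.035 m and x of scoop_edge in the frame of ledge below -0.003 m and x of scoop_grip in the frame of ledge below -0.035 m and angle between scoop_grip's own z axis and vertical below 0.09 rad and z of scoop_grip in the frame of ledge between 0.054 and 0.066 m and distance of silver_weight_center from where it was at the start of the episode below 0.015 m); the robot touches nothing.
It fails at once if the gripper or arm touches the brass weight (contact force between any of the fingers, the arm and brass_weight above 0.5 N).
It fails at once if the gripper or arm touches the silver weight (contact force between any of the fingers, the arm and silver_weight above 0.5 N).
It fails at once if the silver weight is shifted by more than 15 mm (distance of silver_weight_center from where it was at the start of the episode above 0.015 m).
It also fails if it takes over 51 s, if anything falls off the work surface, if the arm or the gripper's body presses on something with over 40 N, if the wrist force passes 120 N, or if a joint passes its speed limit or range.

ROBOT

A 6-joint arm with a two-finger parallel gripper is mounted at the origin on a cart in front of the work surface, level with it; the furniture and walls round the work are solid. World frame = base frame: x ahead of the robot, y to its left, z up, the work surface at z = 0. Lengths are in m, angles in rad, forces in N, time in s.
With the tool pointing down it reaches from about 0.425 to 0.95 m from the base axis. Payload 3.5 kg.
Tool frame: the origin (TCP) lies midway between the tips of the shut fingers; the grasp point (between the pads) lies 19 mm behind it (ctrl.pinch_z is the distance from the TCP to the grasp point, in m); z points along the fingers, y is the line along which they close (so a half turn about z gives the same grasp; the last joint's range is limited). The gripper opens to 85 mm and grips with 20 to 120 N. Pads are 22 mm wide; open, the fingers measure 114 mm over their backs; the gripper's body (76 mm by 85 mm) begins 54 mm behind the grasp point. The pads swing forward as they close: fully open they stand 13 mm farther back than shut.
Start: joints at [-1.488, 0.286, 1.577, -0, 1.279, -0.15], TCP at [0.156, -0.657, 0.197] pointing down, gripper open.
Joint ranges: [-2.77, 2.77], [-0.9, 2.22], [0.21, 2.48], [-1.53, 4.67], [0.24, 2.81], [-2.84, 2.84]. Speed limits (rad/s): [2.79, 2.79, 3.14, 3.14, 3.14, 3.14].

INTERFACE

Orientations are given as a unit quaternion [x, y, z, w].
In Python, from plant import get_state, viewer, sign_off, ctrl gives the robot as it stands. The module is installed in compiled form; this text tells all that it offers.
- The arm moves only by the shell command python3 -m handwheel 'ROWS' [FORCE]. ROWS is JSON, a list that holds one entry, the list of rows, each a list of 5 numbers: the finger opening in m, from 0 to 0.0854, then the shift along the tool's x, y, z in m, then the turn about the tool's z in degrees. In form: [[[claw, x, y, z, spin], ...]]. A call has 1 to 12 rows; each row shifts and turns the commanded pose from where the row before left it, along the tool's axes as they then stand; what a row does not reach is not made up. A row lasts 1/12 s, in which the tool goes at most 41.7 mm and 7.16 degrees, less where a joint would pass 70% of its speed; a pose out of reach is approached as far as the arm can. A call is refused whole if a number of a shift passes 0.0417 or a number of a turn 7.16, either way. A call with a gripper value outside its range is refused whole. The fingers move at their own pace and stop on an object; FORCE is the grip in N (left out, the last holds). Time passes only in rows, so rows that do not move let the fingers close. It gives the time, the measured TCP pose, the force, the opening and the grip force at its end, in the units of the state.
- get_state(): the state, without advancing time (a new reading comes with each control period).
- viewer.read_camera(name): name is "side" or "top" or "wrist"; returns the picture (480x640x3 uint8, blue, green, red); there is no depth.
- viewer.camera_params(name): a dict with "fov_y" (degrees; the focal length in pixels is half the picture's height over the tangent of half this angle, whatever the lens; pixels are square), "cx", "cy" (the principal point, pixels), "xyz" and "attitude" of the camera in the world; the wrist camera has in their place "hand_eye" (4x4, takes a point from camera to tool coordinates, whose origin is the TCP and whose axes are the flange's). Camera axes: x right, y up, looking along -z (the intrinsics and any distortion apply to the point x, -y, -z); pixel columns grow to the right and rows downward; lengths in m; the calibration is good to about 2 mm. A picture is of the moment at which its call begins: read the wrist's pose just before it. camera_params takes no time and is no camera call.
- sign_off(): hands the job in; it is judged then, once.
Trained networks look in the newest picture that a camera, given by its name, has taken for a name from the list of things; names that differ only in an ending like _2 or _b are one class to them, and where a whole thing is asked for, a point or a joint stands for the part that bears it (a point fixed in the world has none). Each returns a list of dicts, best first, with "confidence" (0 to 1); they miss things now and then, are a little off and sometimes report something else, mostly with a low value. They report only what shows in the picture. A call takes as long as a camera call.
- viewer.look_for(camera, name): "extent" ([left, top, width, height] as shares, 0 to 1, of the picture: columns of its width, rows of its height, round what is visible of it).
- viewer.outline_of(camera, name): "mask" (480x640 bool, what is visible of it) and "extent" ([left, top, width, height] as shares, 0 to 1, of the picture: columns of its width, rows of its height, round what is visible of it).
- viewer.pinpoint(camera, name): "xy" ([column, row] as shares, 0 to 1, of the picture: columns of its width, rows of its height: a listed point, or the origin of a listed thing).
The state is a dict: "time": time; "qpos": joint angles; "dq": joint speeds; "joint_efforts": joint torques, N m; "eef_pos": TCP position; "tcp_rot": TCP orientation; "contact_force": force on the tool from outside, world axes, zero at the start; "wrist_torque": the same for the moment, N m; "opening": opening from 0.0 (shut) to 1.0 (fully open); "finger_force": force on a finger pad.
Only numpy, scipy, OpenCV 4.12 (cv2) and the standard library are available. Lean on these libraries where they do the work, as an engineer would, in place of code of your own. Each camera call takes 0.05 s, during which the arm holds its last target. There are 200 camera calls.

## Working session

There is one attempt and no reset: what is moved stays moved. The work goes in short steps, Python scripts to look and compute and a shell command to move; the robot and the scene stay as the last step left them, time stands still between calls to the robot, and variables do not carry over. Pictures are saved under pics/ and viewed, at most 10 in all, crops included, and the job is handed in when it is done.

```bash
mkdir -p pics; cat > h.py <<'E'
import numpy as np, cv2
from scipy.spatial.transform import Rotation as R
from plant import get_state, viewer, sign_off, ctrl
def cam(name, st=None):
    p=viewer.camera_params(name)
    f=240/np.tan(np.radians(p["fov_y"])/2)
    if "hand_eye" in p:
        H=np.array(p["hand_eye"]); r=R.from_quat(st["tcp_rot"]).as_matrix()
        return f,p["cx"],p["cy"],r@H[:3,:3],r@H[:3,3]+np.array(st["eef_pos"]),p
    a=np.array(p["attitude"]); 
    r=R.from_quat(a).as_matrix() if a.size==4 else a.reshape(3,3)
    return f,p["cx"],p["cy"],r,np.array(p["xyz"]),p
def ray(c,u,v):
    f,cx,cy,r,t,p=c
    d=r@np.array([(u-cx)/f,-(v-cy)/f,-1]); return t,d
def onz(c,u,v,z):
    t,d=ray(c,u,v); return t+d*(z-t[2])/d[2]
E
python3 - <<'E'
from h import *
for n in ["side","top","wrist"]:
    print(n,viewer.camera_params(n))
    cv2.imwrite(f"pics/{n}0.png",viewer.read_camera(n))
print(get_state())
Z={"scoop_grip":.068,"scoop_edge":.008,"brass_weight_center":.017,"silver_weight_center":.019,"ledge":.008}
for n in ["top","side"]:
    c=cam(n)
    for k in Z:
        for d in viewer.pinpoint(n,k)[:2]:
            u,v=d["xy"][0]*640,d["xy"][1]*480
            print(n,k,round(d["confidence"],2),round(u),round(v),onz(c,u,v,Z[k]).round(4))
E
```

```text
side {'fov_y': 54.451546600203606, 'cx': 320.14732155091406, 'cy': 245.79294219954542, 'xyz': array([ 0.22262029, -0.54778264,  0.42988603]), 'attitude': array([ 0.52461384, -0.13092878, -0.18616741,  0.82035338])}
top {'fov_y': 55.86571705190273, 'cx': 317.47170971594664, 'cy': 234.24794015729833, 'xyz': array([0.50530915, 0.12748351, 0.92146831]), 'attitude': array([-0.01409951,  0.0279737 ,  0.70979523, -0.70371117])}
wrist {'fov_y': 65.77438661361947, 'cx': 323.56641070654547, 'cy': 242.86287746078065, 'hand_eye': array([[-6.81051478e-04,  9.61444083e-01,  2.74999658e-01,
         6.96820222e-02],
       [ 9.99998153e-01,  1.14906382e-03, -1.54076697e-03,
        -3.62536751e-04],
       [-1.79735344e-03,  2.74998101e-01, -9.61443089e-01,
        -1.77807684e-01],
       [ 0.00000000e+00,  0.00000000e+00,  0.00000000e+00,
         1.00000000e+00]])}
{'time': 0.15, 'qpos': array([-1.48798927e+00,  2.87043032e-01,  1.57783528e+00, -5.22063846e-05,
        1.27858674e+00, -1.49988409e-01]), 'dq': array([-0.00051325, -0.00092878, -0.00361248,  0.00166146, -0.0020631 ,
       -0.00033
[... 255 characters left out ...]
.46605795e-06, -9.36508296e-04]), 'contact_force': array([ 0.01875885, -0.21329191, -0.08269502]), 'wrist_torque': array([ 0.0405251 ,  0.00248124, -0.02571094]), 'finger_force': 0.0, 'opening': 1.0034411691992575}
top scoop_grip 0.94 325 300 [0.4329 0.0972 0.068 ]
top scoop_edge 0.84 335 225 [0.5779 0.0737 0.008 ]
top scoop_edge 0.21 291 203 [0.6238 0.1627 0.008 ]
top brass_weight_center 0.54 334 224 [0.5786 0.0753 0.017 ]
top ledge 0.92 291 204 [0.6217 0.162  0.008 ]
side scoop_grip 0.78 263 276 [0.4423 0.0932 0.068 ]
side scoop_edge 0.73 343 294 [0.5837 0.0747 0.008 ]
side brass_weight_center 0.39 356 253 [0.681  0.1969 0.017 ]
side silver_weight_center 0.51 353 253 [0.673  0.1954 0.019 ]
```

```bash
python3 - <<'E'
from h import *
a=cv2.imread("pics/top0.png"); 
cv2.imwrite("pics/top0c.png",cv2.resize(a[100:340,200:480],None,fx=2.5,fy=2.5))
a=cv2.imread("pics/side0.png"); 
cv2.imwrite("pics/side0c.png",cv2.resize(a[180:340,230:480],None,fx=3.2,fy=3.2,interpolation=cv2.INTER_CUBIC))
E
```

```text
(no output)
```

View pics/top0c.png

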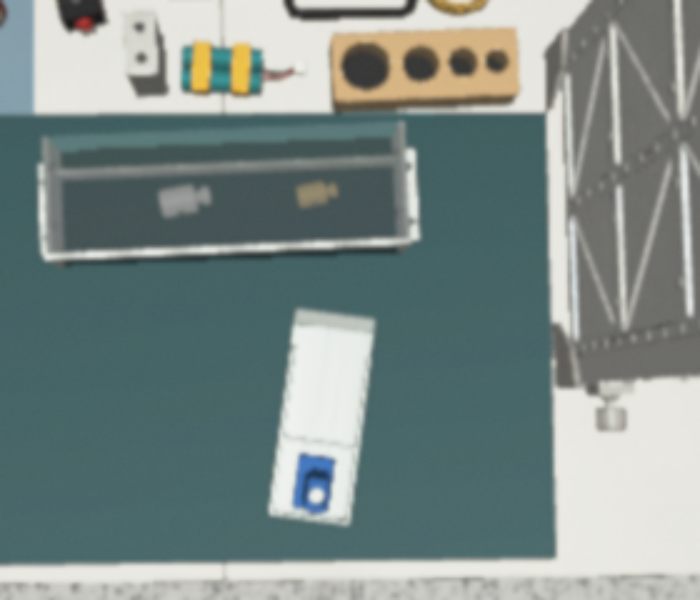

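View pics/side0c.png

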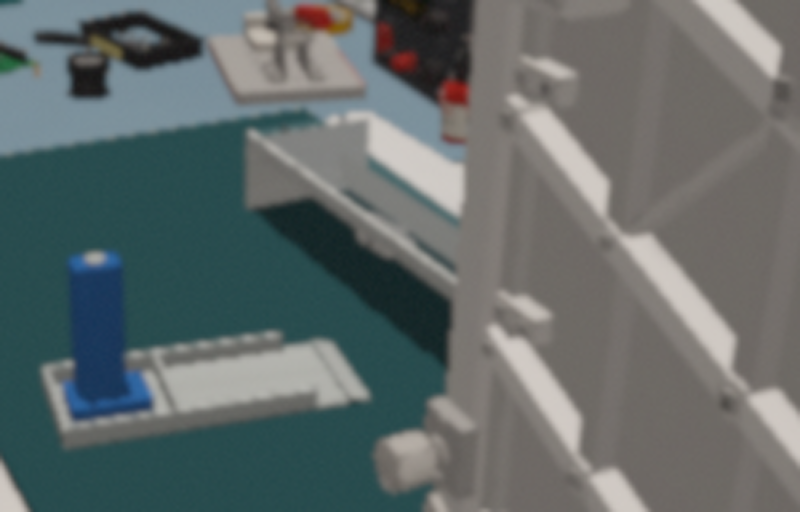

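The top crop shows the scoop (post ≈(325,300), edge ≈(334,227)), the ledge (front lip from ≈(219,203) to ≈(366,195)), brass at ≈(325,178) and silver at ≈(273,180). The side crop shows the scoop, the ledge and a big grey frame that hides the right end. I need the whole scene before I can choose a path around the frame.

```bash
python3 - <<'E'
from h import *
a=cv2.imread("pics/top0.png");b=cv2.imread("pics/side0.png")
cv2.imwrite("pics/both.png",np.hstack([cv2.resize(a,(400,300),interpolation=cv2.INTER_AREA),cv2.resize(b,(400,300),interpolation=cv2.INTER_AREA)]))
c=cam("top")
for n,u,v,z in [("brass",325.2,177.6,.017),("silver",273,180,.019),("lipL",218.8,203,.064),("lipR",366.8,195.2,.064),("edgeL",318.4,225,.0085),("edgeR",350,230,.0085),("rearL",307.5,306,.0085),("rearR",340,309.5,.0085),("posttop",326,298,.096),("frame0",420,250,0),("frame.3",420,250,.3),("board",420,145,.008),("boardbot",422,323,.008)]:
    print(n,onz(c,u,v,z).round(4))
E
```

```text
brass [0.6735 0.0928 0.017 ]
silver [0.6689 0.1978 0.019 ]
lipL [0.6172 0.2972 0.064 ]
lipR [0.6304 0.0154 0.064 ]
edgeL [0.5784 0.1073 0.0085]
edgeR [0.5677 0.0434 0.0085]
rearL [0.416  0.1306 0.0085]
rearR [0.4083 0.0656 0.0085]
posttop [0.4385 0.0967 0.096 ]
frame0 [ 0.5262 -0.1002  0.    ]
frame.3 [ 0.5194 -0.0261  0.3   ]
board [ 0.7417 -0.1031  0.008 ]
boardbot [ 0.3795 -0.0989  0.008 ]
```

View pics/both.png

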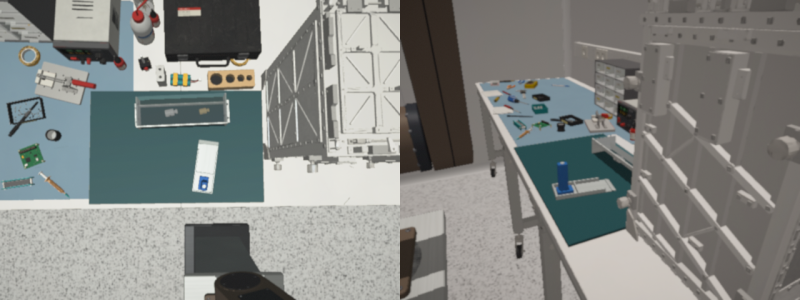

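The full views show a tall grey frame to the right of the board (world y < about -0.1), standing between the arm's start pose and the work. Next I'll estimate its height and front face so I can choose a safe crossing.

```bash
python3 - <<'E'
from h import *
s=cam("side");c=cam("top")
for u,v in [(392,72),(384,70),(384,30)]:
    t,d=ray(s,u,v)
    for y in (-.1,-.15): 
        p=t+d*(y-t[1])/d[1]; print("side",u,v,p.round(3))
t,d=ray(s,360,320); print("knob dir",t.round(3),(t+d*.5).round(3),(t+d*.4).round(3))
for u,v in [(424,256),(520,265),(526,0),(500,268),(450,268),(638,250)]:
    print("top",u,v,[onz(c,u,v,z).round(3).tolist() for z in (0,.3,.45)])
b=cv2.imread("pics/top0.png")[120:340,400:640]; a=cv2.imread("pics/side0.png")[0:440,340:640]
b=cv2.resize(b,None,fx=1.9,fy=1.9); a=cv2.resize(a,(300,418))
cv2.imwrite("pics/frame.png",np.hstack([b,a]))
E
```

```text
side 392 72 [ 0.532 -0.1    0.393]
side 392 72 [ 0.497 -0.15   0.397]
side 384 70 [ 0.521 -0.1    0.395]
side 384 70 [ 0.488 -0.15   0.399]
side 384 30 [ 0.517 -0.1    0.434]
side 384 30 [ 0.485 -0.15   0.433]
knob dir [ 0.223 -0.548  0.43 ] [ 0.453 -0.191  0.151] [ 0.407 -0.262  0.207]
top 424 256 [[0.514, -0.108, 0.0], [0.511, -0.031, 0.3], [0.51, 0.007, 0.45]]
top 520 265 [[0.494, -0.305, 0.0], [0.497, -0.164, 0.3], [0.499, -0.094, 0.45]]
top 526 0 [[1.055, -0.338, 0.0], [0.876, -0.187, 0.3], [0.787, -0.111, 0.45]]
top 500 268 [[0.488, -0.264, 0.0], [0.494, -0.136, 0.3], [0.496, -0.073, 0.45]]
top 450 268 [[0.489, -0.161, 0.0], [0.494, -0.067, 0.3], [0.497, -0.02, 0.45]]
top 638 250 [[0.522, -0.552, 0.0], [0.517, -0.331, 0.3], [0.514, -0.22, 0.45]]
```

View pics/frame.png

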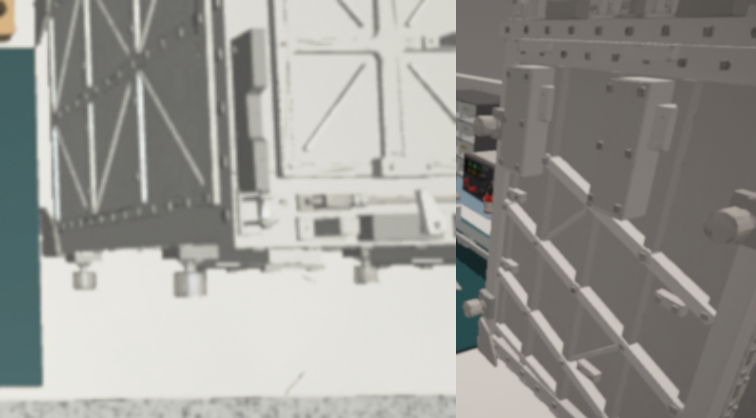

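The frame's front is at x ≈ 0.50, its knobs reach x ≈ 0.47, and its top is about 0.43 to 0.45 m high. I'll raise the tool above that and cross at a short radius.

```bash
python3 -m handwheel '[[[0.085,0,0,-0.041,0],[0.085,0,0,-0.041,0],[0.085,0,0,-0.041,0],[0.085,0,0,-0.041,0],[0.085,0,0,-0.041,0],[0.085,0,0,-0.041,0],[0.085,0,0,-0.041,0],[0.085,0,0,-0.041,0],[0.085,0,0,0,0]]]'
```

```text
time: 1.4
eef_pos: [0.1557, -0.6568, 0.537]
tcp_rot: [0.993, 0.116, -0.0, 0.009]
contact_force: [-0.2, 1.4, 2.6]
opening: 0.997
finger_force: 0.0
```

```bash
python3 -m handwheel '[[[0.085,0.026,-0.0319,0,0],[0.085,0.026,-0.0319,0,0],[0.085,0.026,-0.0319,0,0],[0.085,0.026,-0.0319,0,0],[0.085,0.026,-0.0319,0,0],[0.085,0.026,-0.0319,0,0],[0.085,0.026,-0.0319,0,0],[0.085,0.026,-0.0319,0,0],[0.085,0,0,0,0]]]'; python3 -c "from h import *; print(get_state()['qpos'])"
```

```text
time: 2.15
eef_pos: [0.3014, -0.3549, 0.5274]
tcp_rot: [0.993, 0.12, 0.002, 0.002]
contact_force: [0.6, 0.5, 2.1]
opening: 0.995
finger_force: 0.0
[-1.0866194  -0.23294329  1.52105843  0.00243962  1.8493627   0.24525572]
```

```bash
python3 -m handwheel '[[[0.085,0.0268,-0.0266,0,0],[0.085,0.0268,-0.0266,0,0],[0.085,0.0268,-0.0266,0,0],[0.085,0.0268,-0.0266,0,0],[0.085,0.0268,-0.0266,0,0],[0.085,0.0164,-0.0372,0,0],[0.085,0.0164,-0.0372,0,0],[0.085,0.0164,-0.0372,0,0],[0.085,0.0164,-0.0372,0,0],[0.085,0.0164,-0.0372,0,0],[0.085,0,0,0,0]]]'; python3 -c "from h import *; print(get_state()['qpos'])"
```

```text
time: 3.07
eef_pos: [0.4359, 0.0058, 0.5252]
tcp_rot: [0.993, 0.121, 0.001, -0.001]
contact_force: [0.0, -0.4, 0.0]
opening: 0.997
finger_force: 0.0
[-0.22216208 -0.29900752  1.57726379  0.00298354  1.86228561  1.10680459]
```

```bash
python3 -m handwheel '[[[0.085,0.007,-0.03,0,0],[0.085,0.007,-0.03,0,0],[0.085,0.007,-0.03,0,0],[0.085,0,0,0,7.1],[0.085,0,0,0,7.1],[0.085,0,0,0,7.1],[0.085,0,0,0.04,0],[0.085,0,0,0.04,0],[0.085,0,0,0.04,0],[0.085,0,0,0.04,0],[0.085,0,0,0.04,0],[0.085,0,0,0,0]]]'
python3 - <<'E'
from h import *
st=get_state(); c=cam("wrist",st); im=viewer.read_camera("wrist"); print(st["eef_pos"],st["tcp_rot"])
cv2.imwrite("pics/w1.png",im)
Z={"scoop_grip":.068,"scoop_edge":.008,"brass_weight_center":.017,"silver_weight_center":.019,"ledge":.008}
for k in Z:
    for d in viewer.pinpoint("wrist",k)[:2]:
        u,v=d["xy"][0]*640,d["xy"][1]*480
        print(k,round(d["confidence"],2),round(u),round(v),onz(c,u,v,Z[k]).round(4))
E
```

```text
time: 4.07
eef_pos: [0.4293, 0.0919, 0.3118]
tcp_rot: [0.998, -0.07, -0.011, 0.001]
contact_force: [-1.7, 0.2, -3.8]
opening: 0.996
finger_force: 0.0
[0.42926712 0.09189566 0.31179612] [ 9.97510396e-01 -6.96166989e-02 -1.12305877e-02  6.31884427e-04]
scoop_grip 0.84 318 185 [0.4421 0.0951 0.068 ]
scoop_edge 0.82 318 59 [0.5793 0.0759 0.008 ]
ledge 0.57 240 26 [0.6259 0.1591 0.008 ]
```

View pics/w1.png

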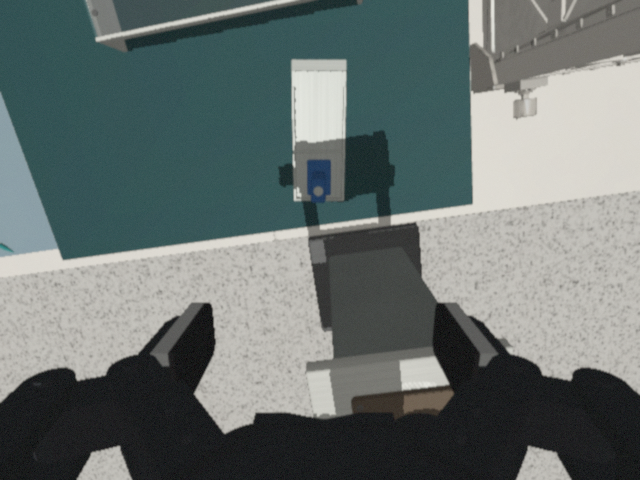

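The wrist view shows the scoop lined up with the tool: post ≈(318,185), edge ≈(319,59), blade sides vertical. Its position agrees with the top view to 5 mm, so I'll descend on the post.

```bash
python3 -m handwheel '[[[0.085,0.0095,-0.0045,0,0],[0.085,0,0,0.04,0],[0.085,0,0,0.04,0],[0.085,0,0,0.04,0],[0.085,0,0,0.04,0],[0.085,0,0,0.04,0],[0.085,0,0,0.025,0],[0.085,0,0,0.02,0],[0.085,0,0,0.01,0],[0.085,0,0,0,0],[0.085,0,0,0,0]]]'
```

```text
time: 5.28
eef_pos: [0.4476, 0.0953, 0.0718]
tcp_rot: [0.998, -0.069, 0.002, -0.0]
contact_force: [-0.5, 0.4, -0.4]
opening: 0.997
finger_force: 0.0
```

```bash
python3 -m handwheel '[[[0.085,-0.007,0,0.01,0],[0.085,0,0,0.01,0],[0.085,0,0,0,0]]]'; python3 - <<'E'
from h import *
st=get_state(); c=cam("wrist",st); im=viewer.read_camera("wrist"); print(st["eef_pos"])
cv2.imwrite("pics/w2.png",im)
E
```

```text
time: 5.53
eef_pos: [0.4373, 0.0964, 0.0486]
tcp_rot: [0.998, -0.069, -0.001, 0.0]
contact_force: [-0.3, -0.2, -0.6]
opening: 0.996
finger_force: 0.0
[0.43733831 0.09636641 0.04862878]
```

View pics/w2.png

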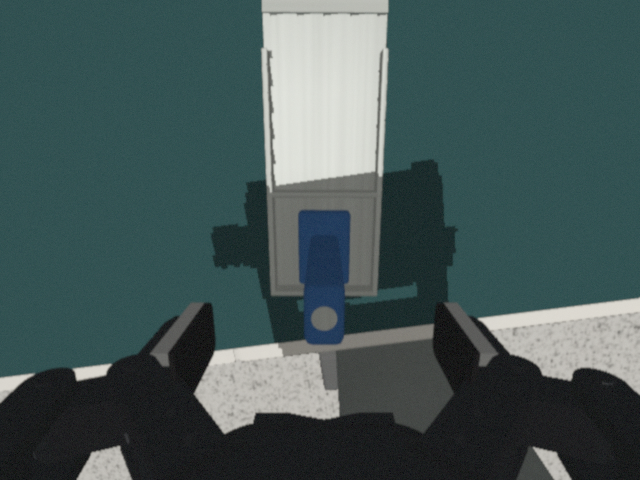

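The post (top at (324,318)) is centred between the fingers and the scoop lies straight ahead. I'll close on it.

```bash
python3 - <<'E'
from h import *
st=get_state(); c=cam("wrist",st)
print(onz(c,324,318,.096).round(4), onz(c,325,13,.0115).round(4), [onz(c,u,v,.0095).round(4) for u,v in ((272,294),(379,294))])
E
python3 -m handwheel '[[[0.0,0,0,0,0],[0.0,0,0,0,0],[0.0,0,0,0,0],[0.0,0,0,0,0],[0.0,0,0,0,0],[0.0,0,0,0,0],[0.0,0,0,0,0],[0.0,0,0,0,0]]]' 60
```

```text
[0.4395 0.0961 0.096 ] [0.5669 0.0775 0.0115] [array([0.4163, 0.1324, 0.0095]), array([0.4068, 0.0652, 0.0095])]
time: 6.25
eef_pos: [0.4391, 0.0962, 0.0502]
tcp_rot: [0.998, -0.069, 0.0, 0.0]
contact_force: [0.1, -0.7, 1.9]
opening: 0.169
finger_force: 61.9
```

Gripped (about 14 mm opening, 62 N), with the post at (0.4395, 0.096). Now I'll refine the ledge yaw and the brass position from the stored top picture.

```bash
python3 - <<'E'
from h import *
a=cv2.imread("pics/top0.png"); c=cam("top")
g=a.min(2).astype(int); P=[]
for u in range(226,358):
    col=g[190:208,u]; r=np.where(col>150)[0]
    if len(r): P.append((u,190+r.max()+.5))   # lower (front) side of the lip
P=np.array(P); k=np.polyfit(P[:,0],P[:,1],1); 
k=np.polyfit(*P[abs(np.polyval(k,P[:,0])-P[:,1])<1.5].T,1)
A,B=[onz(c,u,np.polyval(k,u),.064)[:2] for u in (219,366)]
print("lip",A,B,np.hypot(*(A-B)),"yaw",np.degrees(np.arctan2(-(A-B)[0],(A-B)[1])))
h=cv2.cvtColor(a,cv2.COLOR_BGR2HSV)
roi=h[165:192,305:345]; m=(roi[...,0]>8)&(roi[...,0]<32)&(roi[...,1]>60)
v,u=np.where(m); u=u+305;v=v+165
print("brass px",len(u),u.min(),u.max(),v.min(),v.max())
(cx,cy),(w,hh),an=cv2.minAreaRect(np.c_[u,v].astype(np.float32)); print(cx,cy,w,hh,an,onz(c,cx,cy,.017).round(4))
E
```

```text
lip [0.61626596 0.29677907] [0.62739299 0.0169803 ] 0.2800199343618688 yaw 2.277337399785017
brass px 49 320 332 174 180
325.9615173339844 176.8076934814453 5.099019527435303 12.159199714660645 78.69007110595703 [0.6751 0.0913 0.017 ]
```

```bash
python3 -m handwheel '[[[0.0,0,0,0.001,-3.5],[0.0,0,0,0,-3.5],[0.0,0,0,0,-3.5],[0.0,0,0.0075,0,0],[0.0,0,0.007,0,0],[0.0,0,0,0,0],[0.0,0,0,0,0]]]'
python3 - <<'E'
from h import *
st=get_state(); c=cam("wrist",st); im=viewer.read_camera("wrist"); t=viewer.read_camera("top")
cv2.imwrite("pics/t3.png",np.hstack([cv2.resize(im,(400,300)),cv2.resize(t[120:330,220:500],(400,300))]))
E
```

```text
time: 6.83
eef_pos: [0.4408, 0.0814, 0.0502]
tcp_rot: [1.0, 0.022, 0.002, 0.0]
contact_force: [-0.3, -1.9, 5.6]
opening: 0.165
finger_force: 62.3
```

View pics/t3.png

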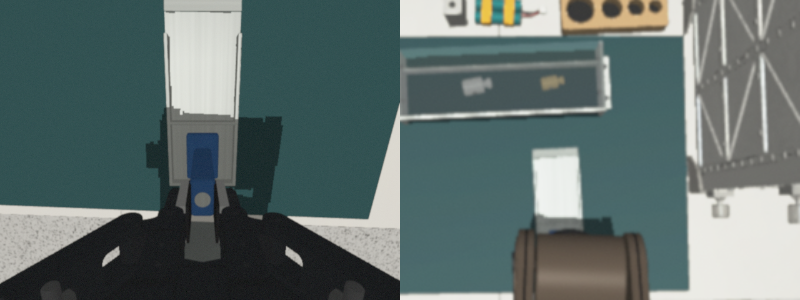

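The scoop is now parallel to the ledge's depth. In the right crop its edge midpoint (556,150) points at the brass weight (550,82). I'll advance under the lip.

```bash
python3 -m handwheel '[[[0.0,0.012,0,0,0],[0.0,0.018,0,0,0],[0.0,0.018,0,0,0],[0.0,0.014,0,0,0],[0.0,0.008,0,0,0],[0.0,0.004,0,0,0],[0.0,0,0,0,0]]]'
python3 -m handwheel '[[[0.0,0.004,0,0,0],[0.0,0.004,0,0,0],[0.0,0.004,0,0,0],[0.0,0.004,0,0,0],[0.0,0.004,0,0,0],[0.0,0.004,0,0,0],[0.0,0.004,0,0,0],[0.0,0.004,0,0,0],[0.0,0.004,0,0,0],[0.0,0.004,0,0,0],[0.0,0,0,0,0]]]'
```

```text
time: 7.52
eef_pos: [0.5151, 0.085, 0.0502]
tcp_rot: [1.0, 0.022, 0.001, 0.0]
contact_force: [0.1, 0.8, 5.3]
opening: 0.164
finger_force: 62.4
time: 8.43
eef_pos: [0.5541, 0.0869, 0.0502]
tcp_rot: [1.0, 0.022, 0.001, -0.0]
contact_force: [-1.0, 0.3, 6.9]
opening: 0.164
finger_force: 62.5
```

```bash
python3 -m handwheel '[[[0.0,0.003,0,0,0],[0.0,0.003,0,0,0],[0.0,0.003,0,0,0],[0.0,0.003,0,0,0],[0.0,0.003,0,0,0],[0.0,0.003,0,0,0],[0.0,0.003,0,0,0],[0.0,0.002,0,0,0],[0.0,0,0,0,0],[0.0,0,0,0,0]]]'
python3 - <<'E'
from h import *
w=viewer.read_camera("wrist"); t=viewer.read_camera("top")
cv2.imwrite("pics/t4.png",np.hstack([cv2.resize(w,(400,300)),cv2.resize(t[130:250,230:390],(400,300),interpolation=cv2.INTER_CUBIC)]))
E
```

```text
time: 9.27
eef_pos: [0.5767, 0.088, 0.0502]
tcp_rot: [1.0, 0.022, 0.0, -0.0]
contact_force: [-3.0, -0.1, 6.4]
opening: 0.164
finger_force: 62.5
```

View pics/t4.png

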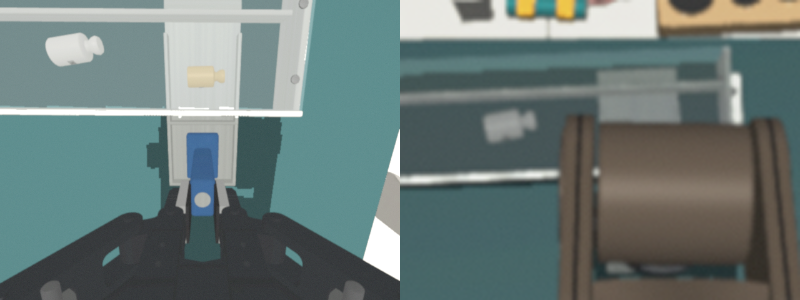

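The left (wrist) view shows the brass weight at (205,77), in the pan and centred, behind the lip line at row 112. The silver weight at (70,50) hasn't moved. I'll draw back gently.

```bash
python3 -m handwheel '[[[0.0,0,0,0,0],[0.0,-0.001,0,0,0],[0.0,-0.002,0,0,0],[0.0,-0.003,0,0,0],[0.0,-0.004,0,0,0],[0.0,-0.005,0,0,0],[0.0,-0.005,0,0,0],[0.0,-0.005,0,0,0],[0.0,-0.005,0,0,0],[0.0,-0.005,0,0,0],[0.0,-0.005,0,0,0],[0.0,-0.005,0,0,0]]]'
python3 -m handwheel '[[[0.0,-0.005,0,0,0],[0.0,-0.005,0,0,0],[0.0,-0.005,0,0,0],[0.0,-0.005,0,0,0],[0.0,-0.005,0,0,0],[0.0,-0.005,0,0,0],[0.0,-0.005,0,0,0],[0.0,-0.005,0,0,0],[0.0,-0.005,0,0,0],[0.0,-0.005,0,0,0],[0.0,-0.005,0,0,0],[0.0,-0.005,0,0,0]]]'
python3 -m handwheel '[[[0.0,-0.004,0,0,0],[0.0,-0.004,0,0,0],[0.0,-0.003,0,0,0],[0.0,-0.002,0,0,0],[0.0,-0.001,0,0,0],[0.0,0,0,-0.001,0],[0.0,0,0,0,0]]]'
python3 - <<'E'
from h import *
st=get_state(); c=cam("wrist",st); w=viewer.read_camera("wrist")
cv2.imwrite("pics/w5.png",w)
E
```

```text
time: 10.37
eef_pos: [0.5327, 0.0858, 0.0503]
tcp_rot: [1.0, 0.022, 0.002, 0.0]
contact_force: [5.9, 1.1, 16.9]
opening: 0.165
finger_force: 64.2
time: 11.37
eef_pos: [0.4729, 0.0831, 0.0503]
tcp_rot: [1.0, 0.022, 0.003, 0.0]
contact_force: [1.7, -0.7, -0.2]
opening: 0.165
finger_force: 61.5
time: 11.95
eef_pos: [0.4572, 0.0825, 0.0502]
tcp_rot: [1.0, 0.022, 0.0, 0.0]
contact_force: [1.4, -0.1, 7.6]
opening: 0.166
finger_force: 62.5
```

View pics/w5.png

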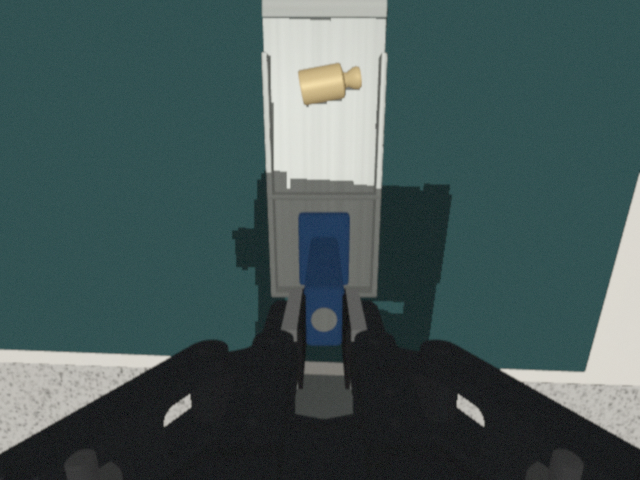

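The brass weight sits in the pan at (330,83) and the blade is clear of the ledge. I'll release and lift away.

```bash
python3 -m handwheel '[[[0.0,0,0,0,0],[0.0,0,0,0,0],[0.03,0,0,0,0],[0.06,0,0,0,0],[0.06,0,0,0,0],[0.06,0,0,0,0],[0.06,0,0,0,0]]]'
python3 -m handwheel '[[[0.06,0,0,-0.008,0],[0.06,0,0,-0.015,0],[0.06,0,0,-0.03,0],[0.06,0,0,-0.03,0],[0.06,0,0,-0.03,0],[0.06,0,0,-0.03,0],[0.06,0,0,-0.03,0],[0.06,0,0,-0.02,0],[0.06,0,0,0,0],[0.06,0,0,0,0],[0.06,0,0,0,0]]]'
python3 - <<'E'
from h import *
st=get_state(); c=cam("wrist",st); w=viewer.read_camera("wrist")
cv2.imwrite("pics/w6.png",w)
for k,z in (("scoop_grip",.068),("scoop_edge",.008),("brass_weight_center",.0185),("silver_weight_center",.019),("ledge",.008)):
    for d in viewer.pinpoint("wrist",k)[:1]:
        u,v=d["xy"][0]*640,d["xy"][1]*480; print(k,round(d["confidence"],2),round(u),round(v),onz(c,u,v,z).round(4))
E
```

```text
time: 12.58
eef_pos: [0.4563, 0.0827, 0.049]
tcp_rot: [1.0, 0.022, -0.001, -0.0]
contact_force: [-0.1, -0.1, 0.3]
opening: 0.704
finger_force: 0.0
time: 13.5
eef_pos: [0.4565, 0.0826, 0.2418]
tcp_rot: [1.0, 0.022, -0.001, -0.0]
contact_force: [0.1, -0.5, 0.0]
opening: 0.702
finger_force: 0.0
scoop_grip 0.59 326 207 [0.4608 0.0807 0.068 ]
scoop_edge 0.9 327 61 [0.5993 0.0854 0.008 ]
brass_weight_center 0.75 327 113 [0.549  0.0826 0.0185]
```

View pics/w6.png

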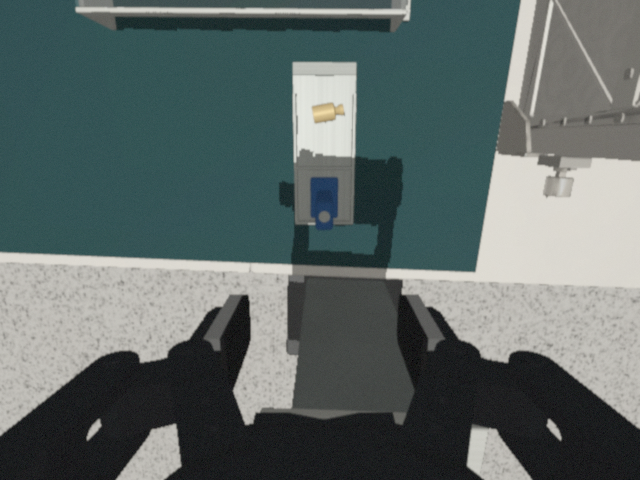

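The brass weight at (327,113) is about 89 mm ahead of the post, inside the pan. The blade edge is about 25 mm in front of the ledge, the scoop is flat, and the gripper is clear.

```bash
python3 -c "from plant import sign_off; print(sign_off())"
```

```text
the job is handed in; nothing more can be done
None
```

I handed the job in at about 14 s, and sign-off returned no verdict: the brass weight is in the scoop's pan, the scoop is flat with its edge about 25 mm in front of the ledge, the silver weight was in place when last seen with the scoop under the ledge, and the gripper is clear.

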